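Park the slit lamp and set its recessed stage lock

ROBOT

A 6-joint arm with a two-finger parallel gripper is mounted at the origin on the work surface. World frame = base frame: x ahead of the robot, y to its left, z up, the work surface at z = 0. Lengths are in m, angles in rad, forces in N, time in s.
With the tool pointing down it reaches from about 0.275 to 0.825 m from the base axis. Payload 4.9 kg.
Tool frame: the origin (TCP) lies midway between the tips of the shut fingers; the grasp point (between the pads) lies 19 mm behind it (bot.grip_depth is the distance from the TCP to the grasp point, in m); y points along the fingers, x is the direction in which the jaws open and shut, and the axes are right-handed (so a half turn about y gives the same grasp; the last joint's range is limited). The gripper opens to 85 mm and grips with 20 to 120 N. Pads are 22 mm wide; open, the fingers measure 114 mm over their backs; the gripper's body (76 mm by 85 mm) begins 54 mm behind the grasp point. The pads swing forward as they close: fully open they stand 13 mm farther back than shut.
Start: joints at [-1.275, 0.326, -0.193, 1.052, 0, 1.437], TCP at [0.229, -0.5, 0.231] pointing down, gripper open.
Joint ranges: [-2.65, 2.65], [-0.97, 1.79], [-1.3, 1.35], [-1.93, 2.1], [-1.47, 1.37], [-3.14, 3.14]. Speed limits (rad/s): [2.57, 2.57, 3.14, 3.14, 3.14, 3.14].

INTERFACE

Orientations are given as a unit quaternion [w, x, y, z].
In Python, from cell import bot gives the robot as it stands. Calls block until the motion is done:
- bot.move_pose(position, orientation): joint-space move of the TCP to a pose.
- bot.move_linear(position, speed=0.15, rotation=None, until_force=None): straight line of the TCP; rotation=None keeps the orientation; speed is the mean speed in m/s. With until_force (N) it stops when the force on the tool has changed by that much, and returns True; else False.
- bot.goto_joints(angles): joint-space move.
- bot.set_gripper(opening, grasp_force=None): opening from 0.0 (shut) to 1.0 (fully open); grasp_force is the grip in N (None keeps the last); returns when the fingers have stopped.
- bot.wait(seconds).
- bot.solve_ik(position, orientation): joint angles nearest the present ones, or None.
- bot.camera(name): name is "scene" or "top" or "wrist"; returns the picture (420x560x3 uint8, red, green, blue); there is no depth.
- bot.calibration(name): a dict with "mtx" (3x3 intrinsics, pixels), "extrinsics" (4x4, takes a point from world to camera coordinates); the wrist camera has in their place "hand_eye" (4x4, takes a point from camera to tool coordinates, whose origin is the TCP and whose axes are the tool frame's). Camera axes: x right, y down, z forward; pixel columns grow to the right and rows downward; lengths in m; the calibration is good to about 2 mm. A picture is of the moment at which its call begins: read the wrist's pose just before it. calibration takes no time and is no camera call.
A pose or a line that the arm cannot do raises bot.PlanningError and nothing moves.
- bot.close_job(): hands the job in, once; it reports no verdict.
Trained networks look in the newest picture that a camera, given by its name, has taken for a name from the list of things; names that differ only in an ending like _2 or _b are one class to them, and where a whole thing is asked for, a point or a joint stands for the part that bears it (a point fixed in the world has none). Each returns a list of dicts, best first, with "confidence" (0 to 1); they miss things now and then, are a little off and sometimes report something else, mostly with a low value. They report only what shows in the picture. A call takes as long as a camera call.
- bot.search_frame(camera, thing): "bbox" ([left, top, width, height] in pixels, round what is visible of it).
Readings, each from a call of its own:
- bot.read_clock(): time.
- bot.read_joint_positions(): joint angles.
- bot.read_joint_vel(): joint speeds.
- bot.read_joint_efforts(): joint torques, N m.
- bot.read_position(): TCP position.
- bot.read_tool_rot(): TCP orientation.
- bot.read_ft_force(): force on the tool from outside, world axes, zero at the start.
- bot.read_moment(): the same for the moment, N m.
- bot.read_gripper_width(): opening from 0.0 (shut) to 1.0 (fully open).
Only numpy, scipy, OpenCV 4.12 (cv2) and the standard library are available. Lean on these libraries where they do the work, as an engineer would, in place of code of your own. Each camera call takes 0.05 s, during which the arm holds its last target.

TASK

Put the slit lamp away for the night: draw its stage all the way back, away from the chin rest, until it meets its stop, then reach into the round well in the deck and turn the lock knob clockwise until the brake bites and is firmly finger-tight. Feel for the bite and do not force the knob, do not lean on the wall of the well, leave the stage at its stop, and do not disturb the small things lying around.

Things in the scene. Friction and masses are not known exactly. Their poses are not given: they have to be found in the camera images.
- lamp: fixed bed of the slit lamp: a cream plate 250 x 470 mm, 18 mm thick, with two glide rails and, at its +y end, the chin-rest frame (two 490 mm tall posts). Origin: centre of the plate's underside, on the table. Its y axis runs along the rails towards the chin rest; the operator's end is -y; z up.
- stage (a joint): travel of the stage in m: 0 = fully forward (to the chin rest), grows as it is drawn back along lamp -y, 0.070 = at the back stop. The stage is a cream slab 220 (x) x 322 (y) mm, deck 82 mm above the table, with joystick, well and, at its +y end, lamp column and microscope, 380 mm above the deck. It slides with about 3 N friction; until locked, a push of 3 N on any part of it moves it.
- joystick (a point): centre of the gripped part of the black joystick, a rigid upright post on the stage: 28 mm in diameter, from 50 to 110 mm above the deck; this point is 85 mm above the deck, 167 mm above the table. It stands 135 mm to the lamp +x side of the knob. The stage can be drawn by it. Same axes as the lamp.
- well (a point): centre of the rim of the round well around the lock knob, on the knob's axis, 92 mm above the table (a lip 10 mm proud of the deck). The well is 80 mm in inside diameter and 42 mm deep; its floor is 50 mm above the table. Same axes as the lamp.
- collar: the upright wall of the well, 5 mm thick; origin on the well's axis at its floor, 50 mm above the table. It must not be leaned on (under 20 N).
- knob_bar (a point): centre of the lock knob's black bar grip in the middle of the well: 30 mm long along this point's x axis, 12 mm thick along y (gripped across this), 21 mm high (10.5 mm above and below). At the start about 76 mm above the table, 16 mm below the rim; under the bar about 15 mm of free space down to the floor, around a 17 mm hub.
- knob: the lock knob, a screw with vertical axis; x axis along the bar. Clockwise from above tightens it and sinks it 1 mm per radian. Loose it takes about 0.08 N m. After 0.3 to 3.4 rad (unseen: lining wear) its foot meets the brake lining; then the torque, as it turns, climbs by 0.6 to 1 N m per radian. Finger-tight is 0.3 to 0.45 N m; from 0.7 the lining is crushed. It stays as left.
- rail: steel brake rail with its lining, 46 mm wide, fixed on the bed under the stage below the knob; the knob's foot presses on it. Origin: centre of its underside, 18 mm above the table. Hidden by the stage.
- drops: loose eye-drop bottle, 26 mm in diameter, 72 mm high, standing on the table on the far (+x) side of the bed; origin at its underside. Leave alone.
- tip_jar: loose glass jar, 54 mm in diameter, 65 mm high, standing on the far (+x) side of the bed; origin at its underside. Leave alone.
- penlight: loose penlight 132 mm long and 15 mm thick lying past the operator's end of the bed; origin at its underside. Leave alone.
- occluder: loose black eye occluder, a 64 mm disc with a 120 mm handle, 6 mm thick, lying past the operator's end; origin at the disc's underside. Leave alone.
- lens_case: loose white two-cup lens case 77 x 35 mm, 20 mm high, lying on the near (-x) side of the bed; origin at its underside. Leave alone.
- trial_lens: loose trial lens, a steel ring 38 mm across with a small tab, 4 mm thick, lying on the table between the robot and the operator's end; origin at its underside. Leave alone.

How it is judged:
By the outcome, as a careful person would: the job done as asked, in the order asked, and still so for the second after the job is handed in, with the robot touching nothing.
It also fails if it takes over 72 s, if anything falls off the work surface, if the arm or the gripper's body presses on something with over 40 N, if the wrist force passes 120 N, or if a joint passes its speed limit or range.

## Working session

There is one attempt and no reset: what is moved stays moved. The work goes in short steps, each a Python script; the robot and the scene stay as the last script left them, time stands still between calls to the robot, and variables do not carry over. Pictures are saved under pics/ and viewed, and the job is handed in when it is done.

```bash
ls; mkdir -p pics; python3 - <<'E'
from cell import bot
import cv2
for n in ("scene","top","wrist"):
    im=bot.camera(n); cv2.imwrite(f"pics/a_{n}.png",im[:,:,::-1])
    for t in ("lamp","stage","joystick","well","knob_bar","collar","knob","lens_case","trial_lens","penlight","occluder","drops","tip_jar"):
        try: print(n,t,[( [round(v) for v in d['bbox']],round(d['confidence'],2)) for d in bot.search_frame(n,t)][:3])
        except Exception as e: print(n,t,e)
    c=bot.calibration(n); print({k:getattr(v,'round',lambda a:v)(4) for k,v in c.items()})
print(bot.read_clock(),bot.read_tool_rot(),bot.grip_depth)
E
```

```text
pics
scene lamp [([231, 0, 295, 283], 0.56)]
scene stage [([251, 0, 274, 248], 0.67)]
scene joystick [([253, 0, 270, 248], 0.87)]
scene well [([276, 154, 37, 35], 0.72)]
scene knob_bar [([287, 166, 12, 16], 0.49)]
scene collar [([276, 156, 36, 31], 0.55)]
scene knob [([290, 167, 8, 18], 0.42)]
scene lens_case [([286, 126, 23, 22], 0.84)]
scene trial_lens [([138, 244, 23, 16], 0.52)]
scene penlight [([224, 228, 45, 43], 0.9)]
scene occluder [([253, 265, 68, 60], 0.74), ([287, 126, 23, 22], 0.42)]
scene drops [([369, 228, 13, 22], 0.48)]
scene tip_jar [([401, 180, 28, 36], 0.72)]
{'mtx': array([[455.6288,   0.    , 276.136 ],
       [  0.    , 455.6288, 201.4842],
       [  0.    ,   0.    ,   1.    ]]), 'extrinsics': array([[ 0.7876,  0.6161,  0.0113, -0.4049],
       [ 0.5104, -0.6419, -0.5722, -0.2619],
       [-0.3453,  0.4564, -0.82  ,  1.265 ],
       [ 0.    ,  0.    ,  0.    ,  1.    ]])}
top lamp [([0, 1, 321, 283], 0.8)]
top stage [([65, 0, 225, 272], 0.81)]
top joystick [([69, 2, 220, 269], 0.95), ([104, 230, 201, 31], 0.43)]
top well [([216, 217, 50, 47], 0.7)]
top knob_bar
[... 629 characters left out ...]
.981 ],
       [ 0.    ,  0.    ,  0.    ,  1.    ]])}
wrist lamp []
wrist stage []
wrist joystick []
wrist well []
wrist knob_bar []
wrist collar []
wrist knob []
wrist lens_case []
wrist trial_lens []
wrist penlight []
wrist occluder []
wrist drops []
wrist tip_jar []
{'mtx': array([[323.5686,   0.    , 279.6279],
       [  0.    , 323.5686, 212.4587],
       [  0.    ,   0.    ,   1.    ]]), 'hand_eye': array([[ 1.000e+00, -1.300e-03,  4.000e-04, -4.000e-04],
       [-7.000e-04, -2.832e-01,  9.591e-01, -1.422e-01],
       [-1.100e-03, -9.591e-01, -2.832e-01,  7.070e-02],
       [ 0.000e+00,  0.000e+00,  0.000e+00,  1.000e+00]])}
2.1 [ 0.59512096 -0.59511647  0.38188936 -0.38187425] 0.0187
```

View pics/a_top.png

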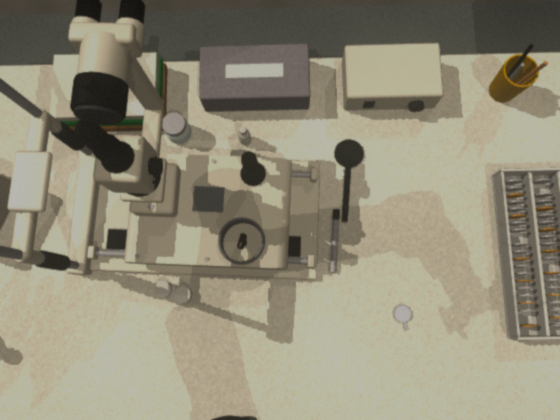

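View pics/a_scene.png

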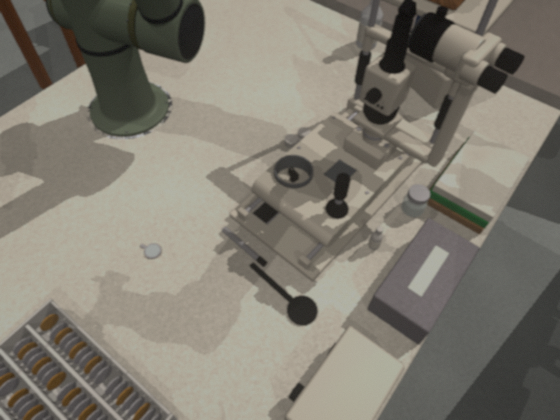

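```bash
python3 - <<'E'
import cv2,numpy as np
im=cv2.imread("pics/a_top.png")[130:290,60:350]; cv2.imwrite("pics/b1.png",cv2.convertScaleAbs(cv2.resize(im,None,fx=2.75,fy=2.75,interpolation=2),alpha=1.3))
im=cv2.imread("pics/a_scene.png")[120:260,220:400]; cv2.imwrite("pics/b2.png",cv2.convertScaleAbs(cv2.resize(im,None,fx=4,fy=4,interpolation=2),alpha=1.3))
im=cv2.imread("pics/a_top.png")[205:275,200:290]; cv2.imwrite("pics/b3.png",cv2.convertScaleAbs(cv2.resize(im,None,fx=8,fy=8,interpolation=2),alpha=1.6))
E
```

```text
(no output)
```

View pics/b1.png

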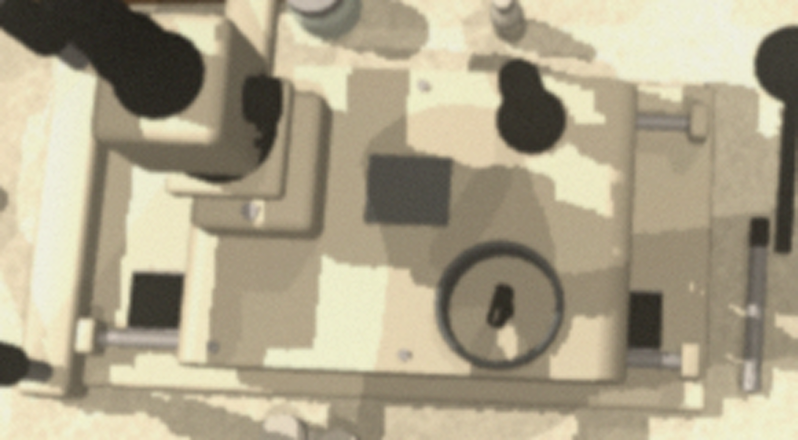

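View pics/b2.png

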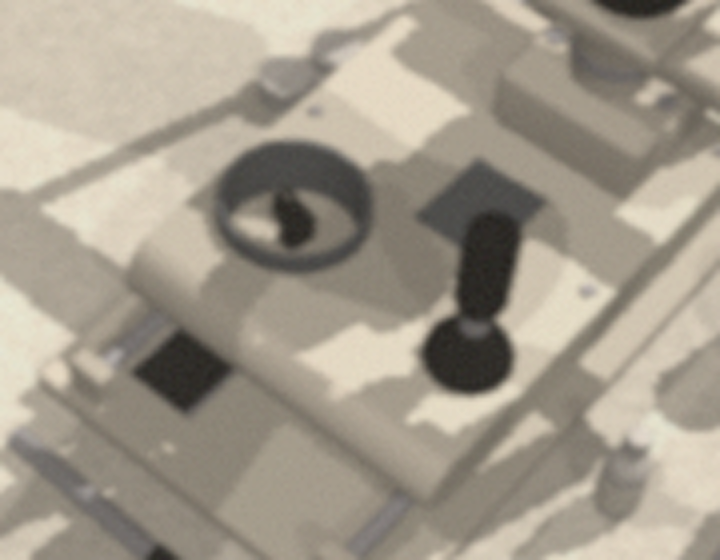

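View pics/b3.png

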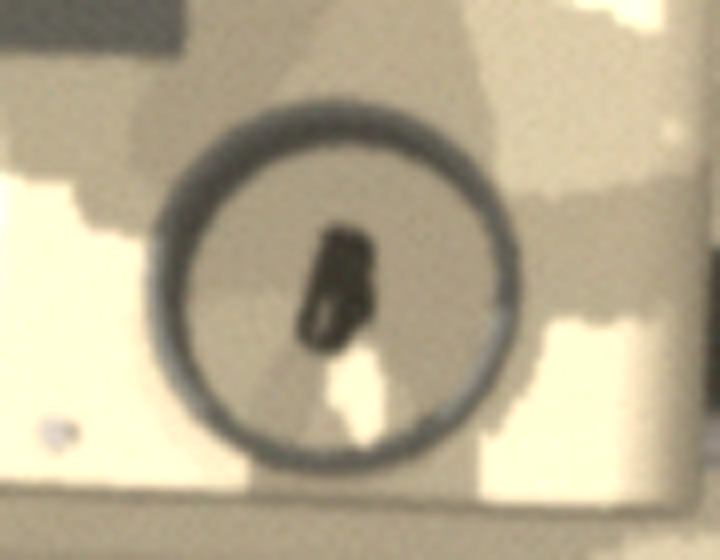

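```bash
cat > h.py <<'E'
from cell import bot
import numpy as np
def ray(n,uv,z):
    c=bot.calibration(n);K=np.array(c["mtx"]);E=np.array(c["extrinsics"])
    R,t=E[:3,:3],E[:3,3]; o=-R.T@t; d=R.T@np.linalg.solve(K,[uv[0],uv[1],1.])
    return o+d*(z-o[2])/d[2]
def proj(n,p):
    c=bot.calibration(n);K=np.array(c["mtx"]);E=np.array(c["extrinsics"])
    q=K@(E[:3,:3]@np.array(p)+E[:3,3]);return q[:2]/q[2]
E
python3 - <<'E'
from h import *
f=lambda x,y:(60+x/2.75,130+y/2.75)
s=lambda x,y:(220+x/4,120+y/4)
print("well top",ray("top",(241.9,240.75),.092),"scene",ray("scene",s(295,206),.092))
print("joy base",ray("top",f(530,118),.082),"top",ray("top",f(518,75),.192))
print("joy scene base",ray("scene",s(467,354),.087),"top",ray("scene",s(493,222),.192))
print("bar ends", ray("top",(200+347/8,205+235/8),.0865),ray("top",(200+318/8,205+340/8),.0865))
print("deck front edge",ray("top",f(183,362),.08),ray("top",f(620,380),.08), ray("top",f(325,68),.082),ray("top",f(633,84),.082))
print("bed edge near",ray("top",f(85,385),.018),ray("top",f(700,408),.018),"far op corner",ray("top",f(713,85),.018))
for n,p,z in(("drops",(244,136),.036),("lens",(174,290),.01),("pen1",f(760,222),.008),("pen2",f(748,388),.008),("occ",f(785,62),.003),("occh",f(783,250),.003),("trial",(403,313),.002)): print(n,ray("top",p,z).round(3))
from scipy.spatial.transform import Rotation as R
q=bot.read_tool_rot(); print(R.from_quat([*q[1:],q[0]]).as_matrix().round(3))
E
```

```text
well top [0.5251457  0.04502072 0.092     ] scene [0.53286061 0.03855549 0.092     ]
joy base [0.66136594 0.0239194  0.082     ] top [0.6615227 0.0234902 0.192    ]
joy scene base [0.66297856 0.01823816 0.087     ] top [0.65915249 0.02410286 0.192     ]
bar ends [0.53815777 0.0426391  0.0865    ] [0.51286367 0.049732   0.0865    ]
deck front edge [0.49072512 0.2695497  0.08      ] [ 0.47196224 -0.03732096  0.08      ] [0.70237531 0.17312973 0.082     ] [ 0.68503526 -0.05096525  0.082     ]
bed edge near [0.48058457 0.36205385 0.018     ] [ 0.45453252 -0.09527889  0.018     ] far op corner [ 0.70098709 -0.11274935  0.018     ]
drops [0.754 0.045 0.036]
lens [0.437 0.192 0.01 ]
pen1 [ 0.595 -0.146  0.008]
pen2 [ 0.469 -0.132  0.008]
occ [ 0.723 -0.171  0.003]
occh [ 0.574 -0.163  0.003]
trial [ 0.382 -0.273  0.002]
[[ 0.417 -0.     0.909]
 [-0.909  0.     0.417]
 [-0.    -1.    -0.   ]]
```

```bash
cat >> h.py <<'E'
from scipy.spatial.transform import Rotation as R
TH=-0.059
LY=np.array([-np.sin(TH),np.cos(TH),0]); LX=np.array([np.cos(TH),np.sin(TH),0])
def quat(a):
    "tool down, tool x at world yaw a"
    x=np.array([np.cos(a),np.sin(a),0]);y=np.array([0,0,-1.]);z=np.cross(x,y)
    q=R.from_matrix(np.column_stack([x,y,z])).as_quat();return np.array([q[3],*q[:3]])
def yaw():
    q=bot.read_tool_rot();m=R.from_quat([*q[1:],q[0]]).as_matrix();return np.arctan2(m[1,0],m[0,0])
E
python3 - <<'E'
from h import *
f=lambda x,y:(60+x/2.75,130+y/2.75)
print(ray("top",f(262,110),.2),ray("top",f(200,65),.4))
for s in(1,-1):
    a=TH+s*np.pi/2
    for p in ([.661,.023,.25],[.661,.023,.147],[.652,-.07,.147],[.52,-.02,.06]): print(s,p,np.round(bot.solve_ik(p,quat(a)),3) if bot.solve_ik(p,quat(a)) is not None else None)
for a in np.arange(-3,3.2,.5):
    r=bot.solve_ik([.52,-.02,.06],quat(a)); print(round(a,2),None if r is None else np.round(r,2))
E
```

```text
[0.63985295 0.18669833 0.2       ] [0.6094297  0.16459821 0.4       ]
1 [0.661, 0.023, 0.25] [-0.077  0.53   0.171  1.212  0.    -0.018]
1 [0.661, 0.023, 0.147] [-0.077  0.591  0.008  0.988  0.    -0.018]
1 [0.652, -0.07, 0.147] [-0.219  0.581 -0.01   0.98   0.    -0.16 ]
1 [0.52, -0.02, 0.06] [-0.18   0.456 -0.492  0.623  0.    -0.121]
-1 [0.661, 0.023, 0.25] [-0.077  0.53   0.171  1.212  0.     3.124]
-1 [0.661, 0.023, 0.147] [-0.077  0.591  0.008  0.988  0.     3.124]
-1 [0.652, -0.07, 0.147] [-0.219  0.581 -0.01   0.98   0.     2.981]
-1 [0.52, -0.02, 0.06] [-0.18   0.456 -0.492  0.623  0.     3.02 ]
-3.0 [-0.18  0.46 -0.49  0.62  0.   -1.89]
-2.5 [-0.18  0.46 -0.49  0.62  0.   -2.39]
-2.0 [-0.18  0.46 -0.49  0.62  0.   -2.89]
-1.5 [-0.18  0.46 -0.49  0.62  0.    2.89]
-1.0 [-0.18  0.46 -0.49  0.62  0.    2.39]
-0.5 [-0.18  0.46 -0.49  0.62  0.    1.89]
0.0 [-0.18  0.46 -0.49  0.62  0.    1.39]
0.5 [-0.18  0.46 -0.49  0.62  0.    0.89]
1.0 [-0.18  0.46 -0.49  0.62  0.    0.39]
1.5 [-0.18  0.46 -0.49  0.62  0.   -0.11]
2.0 [-0.18  0.46 -0.49  0.62  0.   -0.61]
2.5 [-0.18  0.46 -0.49  0.62  0.   -1.11]
3.0 [-0.18  0.46 -0.49  0.62  0.   -1.61]
```

```bash
python3 - <<'E'
from h import *
import cv2
bot.set_gripper(0.6)
a=TH+np.pi/2
J=np.array([.661,.0235,0])
bot.move_pose(J+[0,0,.25],quat(a)); print(bot.read_clock(),bot.read_ft_force())
im=bot.camera("wrist");cv2.imwrite("pics/c_w.png",im[:,:,::-1])
print(bot.move_linear(J+[0,0,.147],speed=.12,until_force=6),bot.read_position(),bot.read_ft_force(),bot.read_clock())
E
```

```text
4.95 [0.44171304 0.99715922 0.05619071]
False [0.66162886 0.02343239 0.14790791] [0.28370846 0.60452734 0.85562427] 6.0083
```

View pics/c_w.png

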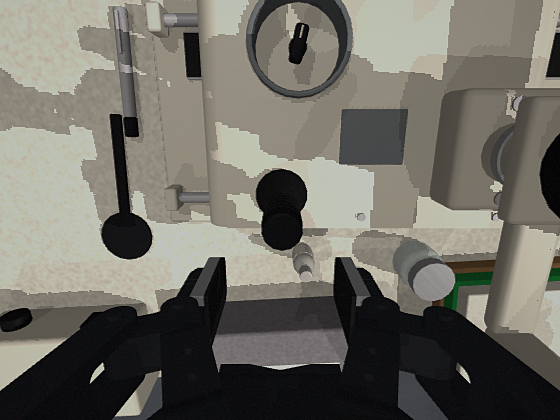

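```bash
python3 - <<'E'
from h import *
import cv2
p0=bot.read_position(); 
for i in range(4):
    p=bot.read_position(); gone=(p0-p)@LY
    r=bot.move_linear(p0-LY*.105,speed=.05,until_force=9)
    p=bot.read_position(); print(r,(p0-p)@LY,bot.read_ft_force().round(2),bot.read_clock())
    if not r or abs(((p0-p)@LY)-gone)<.002: break
im=bot.camera("top");cv2.imwrite("pics/d_top.png",im[:,:,::-1])
E
```

```text
True 0.04663997057057642 [0.54 2.01 2.25] 7.1167
True 0.04644490015173853 [ 1.2   1.93 -0.26] 7.4417
```

View pics/d_top.png

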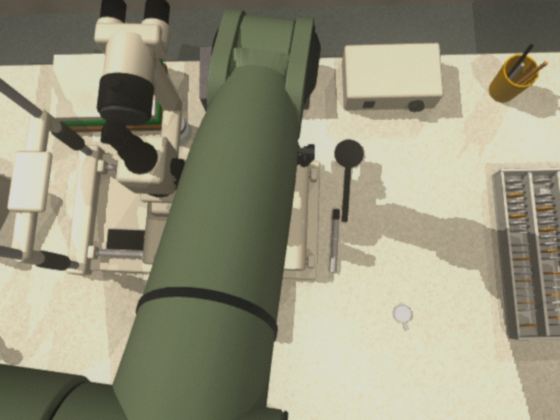

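```bash
python3 - <<'E'
from h import *
import cv2
p0=bot.read_position()
r=bot.move_linear(p0-LY*.02,speed=.03,until_force=16)
p=bot.read_position(); print(r,(p0-p)@LY,bot.read_ft_force().round(2),bot.read_clock())
# back off pad, lift
bot.move_linear(p+LY*.010,speed=.08); print(bot.read_ft_force().round(2))
p=bot.read_position(); bot.move_linear([p[0],p[1],.24],speed=.2)
W=np.array([.525,.045,0])-LY*.036
print(W)
W=W-LX*.09
bot.move_pose([W[0],W[1],.24],quat(TH+np.pi/2))
P=bot.read_position();q=bot.read_tool_rot();im=bot.camera("wrist");cv2.imwrite("pics/e_w.png",im[:,:,::-1])
print(list(P),list(q))
for t in("well","knob_bar","joystick"):print(t,bot.search_frame("wrist",t)[:2])
im=bot.camera("top");cv2.imwrite("pics/e_top.png",im[:,:,::-1]);im=bot.camera("scene");cv2.imwrite("pics/e_scene.png",im[:,:,::-1])
print(bot.read_clock())
E
```

```text
True -0.0003890456308980799 [-0.3   1.41  0.4 ] 7.8333
[ 0.94 -0.53  0.6 ]
[0.52287723 0.00906264 0.        ]
[np.float64(0.43416146035810393), np.float64(0.014148066731716978), np.float64(0.23990526197409884)] [np.float64(-0.5142963799594967), np.float64(0.5148051669663103), np.float64(0.4852171237590733), np.float64(-0.4848084327198923)]
well [{'bbox': [235.6, 239.6, 91.7, 84.8], 'confidence': 0.67}, {'bbox': [499.1, 242.9, 50.7, 32.3], 'confidence': 0.6}]
knob_bar [{'bbox': [184.7, 200.6, 372.1, 215.3], 'confidence': 0.67}, {'bbox': [277.3, 262.0, 10.9, 34.5], 'confidence': 0.62}]
joystick [{'bbox': [194.8, 220.4, 308.8, 199.6], 'confidence': 0.81}]
9.9333
```

View pics/e_w.png

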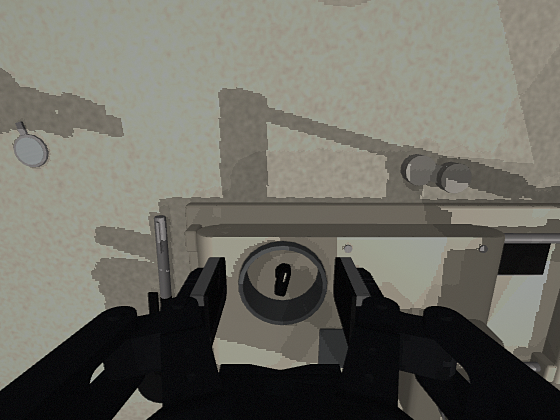

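View pics/e_scene.png

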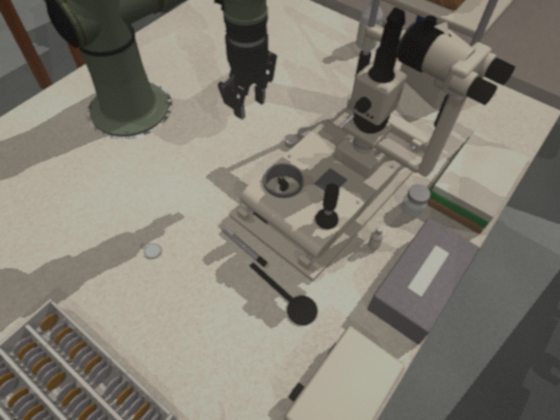

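```bash
python3 - <<'E'
import cv2
im=cv2.imread("pics/e_w.png")[230:335,225:345]; cv2.imwrite("pics/f_w.png",cv2.convertScaleAbs(cv2.resize(im,None,fx=5,fy=5,interpolation=2),alpha=1.5))
im=cv2.imread("pics/e_top.png")[205:275,215:305]; cv2.imwrite("pics/f_t.png",cv2.convertScaleAbs(cv2.resize(im,None,fx=8,fy=8,interpolation=2),alpha=1.5))
im=cv2.imread("pics/e_scene.png")[150:210,250:320]; cv2.imwrite("pics/f_s.png",cv2.convertScaleAbs(cv2.resize(im,None,fx=8,fy=8,interpolation=2),alpha=1.5))
E
```

```text
(no output)
```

View pics/f_w.png

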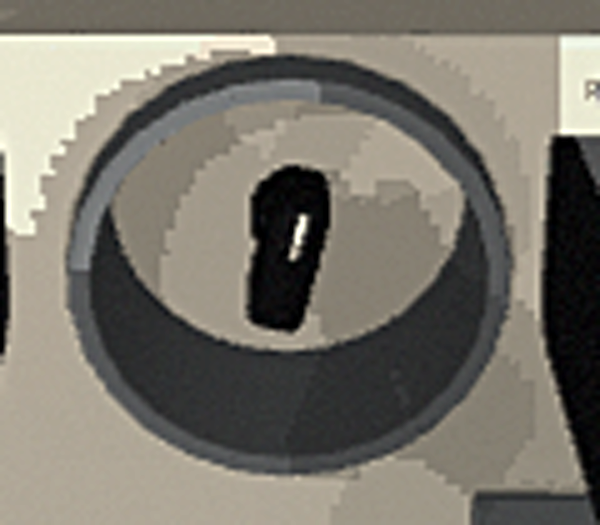

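View pics/f_t.png

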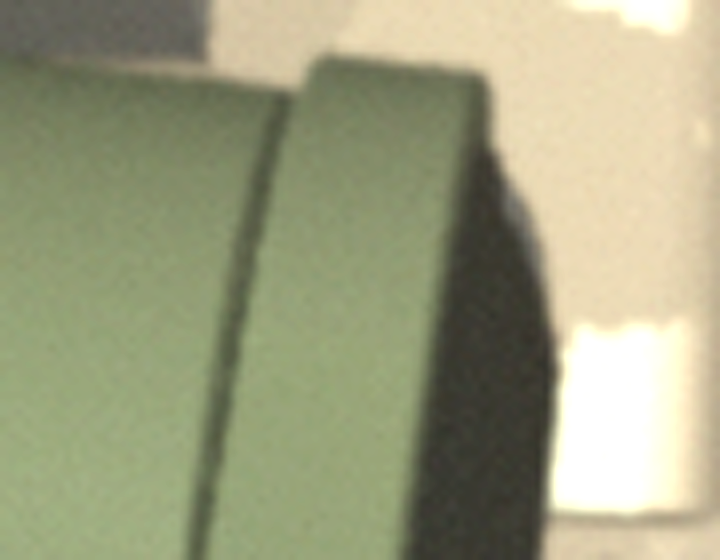

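View pics/f_s.png

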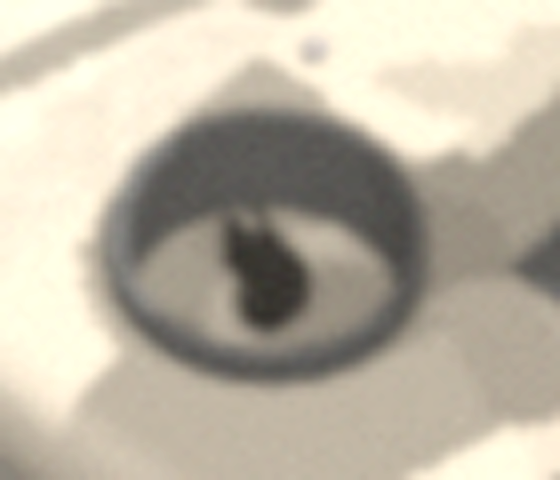

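```bash
python3 - <<'E'
from h import *
from scipy.optimize import least_squares
P=np.array([0.43416146,0.01414807,0.239905262]);q=[-0.5142963799594967,0.5148051669663103,0.4852171237590733,-0.4848084327198923]
c=bot.calibration("wrist");K=np.array(c["mtx"]);H=np.array(c["hand_eye"]);Rt=R.from_quat([*q[1:],q[0]]).as_matrix()
o=P+Rt@H[:3,3]
def wr(uv,z):
    d=Rt@H[:3,:3]@np.linalg.solve(K,[uv[0],uv[1],1.]);return o+d*(z-o[2])/d[2]
g=lambda x,y:(225+x/5,230+y/5)
def fit(pts,z,f):
    X=np.array([f(*p,z) for p in pts])[:,:2]
    s=least_squares(lambda v:np.hypot(*(X-v[:2]).T)-v[2],[*X.mean(0),.04]);return s.x,s.fun
print("cam",o)
for pts in ([(92,265),(488,265),(290,458),(300,101)],[(68,265),(508,270),(290,472),(270,80)]):
    print(fit([g(*p) for p in pts],.092,lambda a,b,z:wr((a,b),z)))
print("bar",wr(g(277,328),.0865),wr(g(311,175),.0865),"hl",wr(g(306,215),.0865),wr(g(293,260),.0865),"rightedge",wr(g(328,215),.0865),wr(g(303,325),.0865),"leftedge",wr(g(250,325),.0865), "bbox ctr",wr(g(290,248),.076))
s=lambda x,y:(250+x/8,150+y/8)
print("scene rim",fit([s(*p) for p in [(108,250),(425,245),(262,380),(262,108)]],.092,lambda a,b,z:ray("scene",(a,b),z)))
print("orig top rim",fit([(200+x/8,205+y/8) for x,y in[(150,285),(520,285),(335,473),(335,100)]],.092,lambda a,b,z:ray("top",(a,b),z)), "shifted by LY*t")
E
```

```text
cam [0.36125256 0.01829121 0.38200444]
(array([0.52464033, 0.01147442, 0.03990859]), array([-9.68759541e-05, -1.02307688e-04,  8.79776192e-05,  1.11206023e-04]))
(array([0.52405071, 0.01108671, 0.04401452]), array([ 8.72600471e-05,  8.07300408e-05, -7.71509424e-05, -9.08391455e-05]))
bar [0.53731795 0.00812789 0.0865    ] [0.50327276 0.01696879 0.0865    ] hl [0.51202611 0.01549013 0.0865    ] [0.5219472  0.01230256 0.0865    ] rightedge [0.51229027 0.01991559 0.0865    ] [0.53694093 0.01351299 0.0865    ] leftedge [0.53629179 0.00261993 0.0865    ] bbox ctr [0.524819   0.01161992 0.076     ]
scene rim (array([0.52912677, 0.00477101, 0.04568857]), array([-0.00180673, -0.00171348,  0.00186518,  0.00165502]))
orig top rim (array([0.5254094 , 0.04509869, 0.04467397]), array([-0.00026868, -0.00026906,  0.000269  ,  0.00026874])) shifted by LY*t
```

```bash
python3 - <<'E'
from h import *
import cv2
C=np.array([.5245,.0108,0]); a=-0.27+np.pi/2+np.pi
q=bot.solve_ik(C+[0,0,.14],quat(a)); print(np.round(q,3))
q=np.array(q); 
if q[5]>0: q[5]-=2*np.pi
assert q[5]>-3.13
bot.set_gripper(.33)
bot.goto_joints(q); bot.wait(.1)
P=bot.read_position();print(P,yaw(),bot.read_joint_positions().round(3),bot.read_ft_force().round(2),bot.read_moment().round(3),bot.read_clock())
im=bot.camera("wrist");cv2.imwrite("pics/g_w.png",im[:,:,::-1])
print(list(P),list(bot.read_tool_rot()))
E
```

```text
[-0.12   0.361 -0.394  0.816  0.    -2.992]
[0.52453041 0.010789   0.14013525] -1.841008269830657 [-0.12   0.361 -0.394  0.816  0.    -2.992] [0.41 0.76 0.52] [-0.05  -0.007  0.004] 12.85
[np.float64(0.5245304131225832), np.float64(0.010788997329755362), np.float64(0.1401352547988678)] [np.float64(-0.428175288448172), np.float64(0.42805784384700235), np.float64(-0.5627154347747971), np.float64(0.5628354503312588)]
```

View pics/g_w.png

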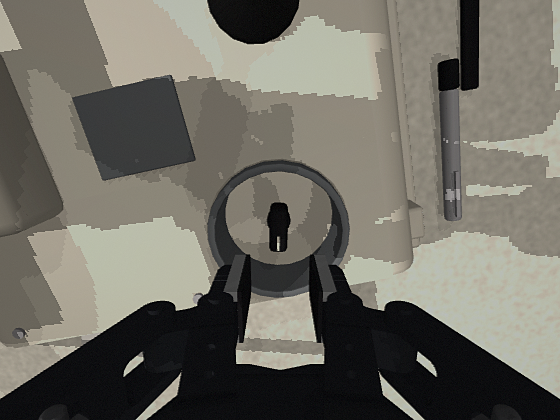

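```bash
python3 - <<'E'
from h import *
import cv2
C=np.array([.5245,.0108,0])
print(bot.move_linear(C+[0,0,.075],speed=.1,until_force=5),bot.read_position().round(4),bot.read_ft_force().round(2))
print(bot.move_linear(C+[0,0,.060],speed=.05,until_force=5),bot.read_position().round(4),bot.read_ft_force().round(2),bot.read_clock())
im=bot.camera("wrist");cv2.imwrite("pics/h_w.png",im[:,:,::-1])
bot.set_gripper(0,grasp_force=25)
print("w",bot.read_gripper_width()*85,bot.read_position().round(4),bot.read_ft_force().round(2),bot.read_moment().round(3),bot.read_clock())
p=bot.read_position()
r=bot.move_linear(p-LY*.008,speed=.02,until_force=6)
p2=bot.read_position();print(r,(p-p2)@LY,bot.read_ft_force().round(2),bot.read_moment().round(3),bot.read_clock())
im=bot.camera("wrist");cv2.imwrite("pics/h_w2.png",im[:,:,::-1])
E
```

```text
False [0.5249 0.0108 0.0754] [-0.14 -0.68 -0.88]
False [0.5242 0.0108 0.0597] [ 0.12 -0.8  -0.53] 14.15
w 11.438571028078808 [0.5248 0.0116 0.0603] [0.97 3.44 1.1 ] [ 0.747 -0.013 -0.043] 14.475
True -5.358759442203183e-05 [-0.26  1.71  4.57] [ 0.1   -0.032 -0.054] 14.7
```

View pics/h_w2.png

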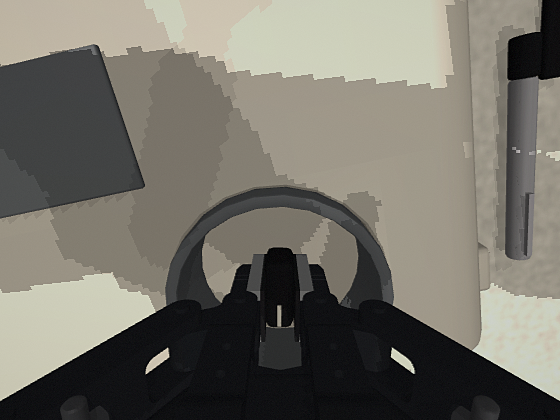

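```bash
cat > turn.py <<'E'
from h import *
import json,sys
bot_z=lambda:None
def run(total,step,stop_tau,c,z0,th,a0,n=60):
    """c: commanded centre xy, th: angle turned; returns"""
    done=0
    for i in range(n):
        th+=step; done+=step
        q=bot.solve_ik([c[0],c[1],z0-.001*th],quat(a0-th))
        if q is None: print("no ik");th-=step;break
        q=np.array(q); cur=bot.read_joint_positions()
        if abs(q[5]-cur[5])>.6: print("wrap",q[5],cur[5]);th-=step;break
        bot.goto_joints(q)
        F=bot.read_ft_force();M=bot.read_moment();tau=M[2];P=bot.read_position()
        fy=F@LY;fx=F@LX
        print(f"{th:.2f} yaw {yaw():.3f} tau {tau:.3f} fx {fx:.1f} fy {fy:.1f} fz {F[2]:.1f} p {P.round(4)} t {bot.read_clock():.2f}")
        if fy<1.5: c=c-LY[:2]*.0003
        if fy>7: c=c+LY[:2]*.0003
        if abs(fx)>4: c=c+np.sign(fx)*LX[:2]*.0003
        if abs(tau)>stop_tau or done>=total-1e-6: break
    json.dump(dict(c=list(c),z0=z0,th=th,a0=a0),open("st.json","w"))
E
python3 - <<'E'
from turn import *
bot.set_gripper(0,grasp_force=60)
p=bot.read_position();print(p,bot.read_ft_force().round(2),bot.read_moment().round(3))
run(.45,.15,.2,p[:2],p[2],0,yaw())
E
```

```text
[0.5248315  0.01161254 0.06037035] [0.07 1.38 4.9 ] [-0.009  0.032 -0.084]
0.15 yaw -1.986 tau -0.123 fx 0.2 fy 2.1 fz 1.8 p [0.5249 0.0117 0.0602] t 15.24
0.30 yaw -2.135 tau -0.062 fx 0.3 fy 3.1 fz 1.6 p [0.525  0.0119 0.0601] t 15.51
0.45 yaw -2.284 tau -0.082 fx 0.8 fy 3.8 fz 1.7 p [0.525  0.012  0.0599] t 15.78
```

```bash
sed -i 's/ t {bot.read_clock/ e6 {bot.read_joint_efforts()[5]:.3f} t {bot.read_clock/' turn.py; python3 - <<'E'
from turn import *
s=json.load(open("st.json"))
run(.6,.15,.19,np.array(s["c"]),s["z0"],s["th"],s["a0"])
import cv2
im=bot.camera("wrist");cv2.imwrite("pics/i_w.png",im[:,:,::-1])
E
```

```text
0.60 yaw -2.432 tau -0.043 fx 1.9 fy 4.2 fz 0.5 p [0.5251 0.0121 0.0598] e6 0.011 t 16.04
0.75 yaw -2.582 tau -0.063 fx 2.8 fy 5.2 fz 0.9 p [0.5252 0.0122 0.0597] e6 -0.003 t 16.31
0.90 yaw -2.732 tau -0.071 fx 1.7 fy 5.9 fz 0.8 p [0.5253 0.0122 0.0595] e6 -0.002 t 16.57
1.05 yaw -2.882 tau -0.025 fx 2.5 fy 7.0 fz 0.9 p [0.5255 0.0123 0.0594] e6 -0.002 t 16.84
```

View pics/i_w.png

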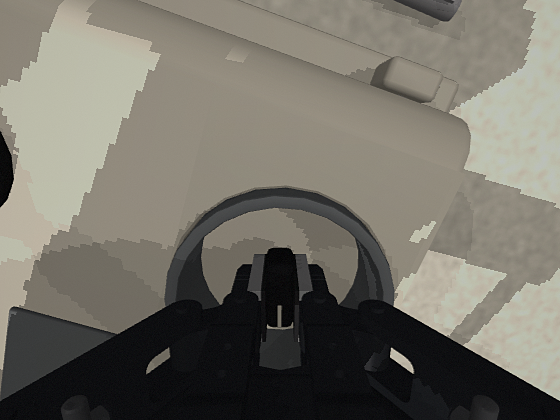

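```bash
python3 - <<'E'
from turn import *
s=json.load(open("st.json"))
run(2.6,.15,.16,np.array(s["c"]),s["z0"],s["th"],s["a0"])
E
```

```text
1.20 yaw -3.032 tau -0.095 fx 2.3 fy 5.2 fz -0.4 p [0.5256 0.0124 0.0592] e6 -0.002 t 17.16
1.35 yaw 3.101 tau -0.074 fx 3.5 fy 6.1 fz -1.5 p [0.5258 0.0124 0.0591] e6 -0.002 t 17.43
1.50 yaw 2.951 tau -0.098 fx 3.4 fy 5.5 fz -0.1 p [0.5259 0.0124 0.0589] e6 -0.002 t 17.69
1.65 yaw 2.801 tau -0.121 fx 4.8 fy 6.4 fz -2.3 p [0.5261 0.0123 0.0588] e6 -0.003 t 17.96
1.80 yaw 2.651 tau -0.073 fx 3.5 fy 5.7 fz -1.9 p [0.5262 0.0123 0.0586] e6 -0.004 t 18.23
1.95 yaw 2.501 tau -0.043 fx 4.1 fy 5.5 fz -1.4 p [0.5264 0.0122 0.0585] e6 -0.005 t 18.49
2.10 yaw 2.351 tau -0.102 fx 2.7 fy 5.5 fz -1.4 p [0.5265 0.0121 0.0583] e6 -0.006 t 18.76
2.25 yaw 2.201 tau -0.009 fx 3.5 fy 5.1 fz -2.1 p [0.5266 0.012  0.0582] e6 -0.007 t 19.02
2.40 yaw 2.051 tau -0.108 fx 3.0 fy 5.7 fz -1.7 p [0.5267 0.0119 0.058 ] e6 -0.007 t 19.29
2.55 yaw 1.901 tau -0.076 fx 4.0 fy 4.6 fz -2.2 p [0.5268 0.0118 0.0579] e6 -0.007 t 19.56
2.70 yaw 1.750 tau -0.062 fx 3.6 fy 3.9 fz -2.3 p [0.5268 0.0116 0.0577] e6 -0.007 t 19.82
2.85 yaw 1.600 tau -0.121 fx 5.1 fy 3.6 fz -3.2 p [0.5268 0.0115 0.0576] e6 -0.008 t 20.09
3.00 yaw 1.451 tau -0.118 fx 4.7 fy 2.8 fz -2.4 p [0.5269 0.0113 0.0574] e6 -0.018 t 20.36
3.15 yaw 1.301 tau -0.065 fx 4.7 fy 1.6 fz -3.5 p [0.5268 0.0112 0.0573] e6 0.012 t 20.62
3.30 yaw 1.150 tau -0.066 fx 4.1 fy 1.0 fz -2.9 p [0.5268 0.0111 0.0572] e6 -0.009 t 20.89
3.45 yaw 1.000 tau -0.150 fx 2.8 fy 0.7 fz 0.4 p [0.5267 0.0109 0.0571] e6 -0.060 t 21.16
3.60 yaw 0.850 tau -0.167 fx 2.3 fy 1.1 fz 1.3 p [0.5267 0.0108 0.057 ] e6 -0.106 t 21.43
```

```bash
python3 - <<'E'
from turn import *
avg=lambda f,n=12: np.mean([f() for _ in range(n)],0)
t=bot.read_clock();print(avg(bot.read_moment).round(3),avg(bot.read_ft_force).round(2),avg(bot.read_joint_efforts).round(3),bot.read_clock()-t)
bot.wait(.2);print(bot.read_moment().round(3),bot.read_joint_efforts()[5])
p=bot.read_position();r=bot.move_linear(p-LY*.004,speed=.01,until_force=7)
p2=bot.read_position();print(r,((p-p2)@LY).round(5),avg(bot.read_ft_force).round(2),avg(bot.read_moment).round(3),bot.read_joint_efforts()[5],p2,bot.read_clock())
E
```

```text
[ 0.274 -0.703 -0.167] [2.38 0.94 1.32] [ 8.0000e-03 -4.4134e+01  1.7549e+01  1.2570e+00 -4.2700e-01 -1.0600e-01] 0.0
[ 0.247 -0.628 -0.103] -0.07620521821081638
True -4e-05 [0.08 0.34 3.91] [ 0.138  0.101 -0.006] -0.03401396214030683 [0.52673579 0.01079207 0.05693947] 21.925
```

```bash
python3 - <<'E'
from turn import *
s=json.load(open("st.json"))
p=bot.read_position(); print(yaw(), s)
run(.2,.05,.30,np.array(s["c"]),s["z0"],s["th"],s["a0"])
E
```

```text
0.845415592374133 {'c': [0.5265752975266927, 0.010607964788686823], 'z0': 0.060370345469931204, 'th': 3.5999999999999988, 'a0': -1.8395485245145362}
3.65 yaw 0.795 tau -0.010 fx 0.2 fy 1.1 fz 5.1 p [0.5267 0.0107 0.0569] e6 0.022 t 22.18
3.70 yaw 0.745 tau 0.079 fx 0.3 fy 2.1 fz 3.4 p [0.5267 0.0106 0.0569] e6 0.113 t 22.43
3.75 yaw 0.695 tau 0.057 fx 1.0 fy 1.2 fz 6.0 p [0.5266 0.0106 0.0569] e6 0.117 t 22.68
3.80 yaw 0.645 tau 0.091 fx 1.6 fy 2.4 fz 6.4 p [0.5266 0.0106 0.0568] e6 0.096 t 22.93
```

```bash
cat > slow.py <<'E'
from turn import *
import cv2
s=json.load(open("st.json"));c=np.array(s["c"])
def slow(dth,T):
    s["th"]+=dth
    p0=bot.read_position()
    tgt=np.array([c[0],c[1],s["z0"]-.001*s["th"]])
    d=np.linalg.norm(tgt-p0)
    t=bot.read_clock()
    bot.move_linear(tgt,speed=max(d,1e-6)/T,rotation=quat(s["a0"]-s["th"]))
    F=bot.read_ft_force();M=bot.read_moment()
    print(f"th {s['th']:.3f} yaw {yaw():.4f} tau {M[2]:.3f} e6 {bot.read_joint_efforts()[5]:.3f} F {F.round(1)} d {d*1e3:.2f} dt {bot.read_clock()-t:.2f} t {bot.read_clock():.2f}")
    json.dump(s,open("st.json","w"))
    return M[2]
E
python3 - <<'E'
from slow import *
print(bot.read_moment().round(3),bot.read_joint_efforts()[5]); im=bot.camera("wrist");cv2.imwrite("pics/j_w.png",im[:,:,::-1]);print(bot.read_moment().round(3),bot.read_joint_efforts()[5])
slow(.01,.4)
slow(.01,.4)
E
```

```text
[ 0.605 -0.327  0.091] 0.09563660016283393
[ 0.706 -0.315  0.097] 0.07662187563255429
th 3.810 yaw 0.6362 tau 0.334 e6 0.352 F [1.1 2.9 5.9] d 0.60 dt 0.25 t 23.23
th 3.820 yaw 0.6262 tau 0.388 e6 0.382 F [2.2 2.4 5.2] d 0.61 dt 0.25 t 23.48
```

View pics/j_w.png

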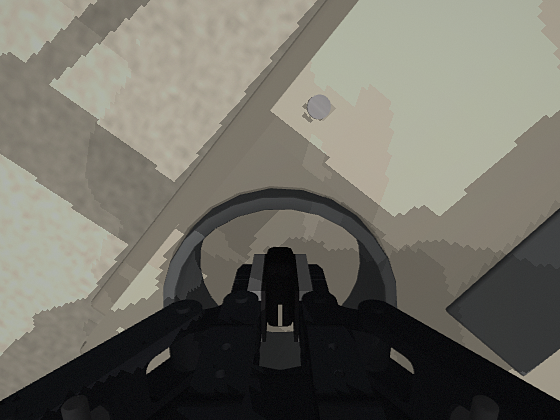

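```bash
python3 - <<'E'
from slow import *
slow(.01,.4)
print([round(float(bot.read_moment()[2]),3)]); bot.wait(.1); print(round(float(bot.read_moment()[2]),3),bot.read_joint_efforts()[5])
E
```

```text
th 3.830 yaw 0.6164 tau 0.367 e6 0.402 F [1.3 1.9 6.7] d 0.60 dt 0.25 t 23.73
[0.367]
0.355 0.3987786825746298
```

```bash
python3 - <<'E'
from slow import *
bot.set_gripper(.3); print(bot.read_ft_force().round(1),bot.read_gripper_width(),bot.read_clock())
p=bot.read_position()
print(bot.move_linear([p[0],p[1],.16],speed=.08),bot.read_ft_force().round(1))
im=bot.camera("wrist");cv2.imwrite("pics/k_w.png",im[:,:,::-1])
p=bot.read_position();bot.move_linear([p[0],p[1],.26],speed=.2)
bot.move_pose([.30,-.35,.3],quat(0.4)); bot.wait(.2)
for n in("top","scene"):
    im=bot.camera(n);cv2.imwrite(f"pics/k_{n}.png",im[:,:,::-1])
    for t in("lens_case","penlight","occluder","drops","tip_jar","trial_lens","well"):
        r=bot.search_frame(n,t); print(n,t,r[0]["bbox"] if r else None)
print(bot.read_clock())
im=cv2.imread("pics/k_top.png")[205:275,215:305]; cv2.imwrite("pics/l_t.png",cv2.convertScaleAbs(cv2.resize(im,None,fx=8,fy=8,interpolation=2),alpha=1.5))
E
```

```text
[-0.6 -0.3 -0.1] 0.2975235621013442 24.1167
False [1.2 0.1 1. ]
top lens_case [155.4, 282.2, 37.7, 21.9]
top penlight [329.2, 205.5, 10.6, 66.2]
top occluder [332.5, 139.8, 30.4, 82.0]
top drops [237.5, 125.9, 11.8, 21.7]
top tip_jar [179.8, 123.3, 11.1, 21.5]
top trial_lens None
top well [238.3, 219.1, 45.7, 44.7]
scene lens_case [285.6, 126.8, 24.7, 21.7]
scene penlight [223.6, 230.6, 44.0, 37.7]
scene occluder [253.3, 261.4, 66.7, 63.0]
scene drops [368.3, 223.9, 14.1, 27.6]
scene tip_jar [400.1, 182.5, 29.8, 35.4]
scene trial_lens [141.6, 243.5, 20.0, 14.0]
scene well [265.1, 162.4, 41.2, 35.6]
28.8333
```

View pics/k_top.png

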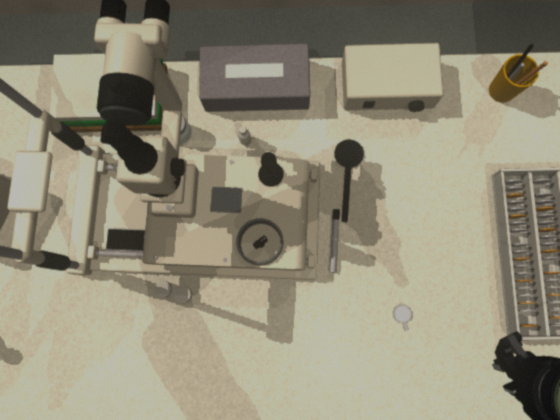

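View pics/l_t.png

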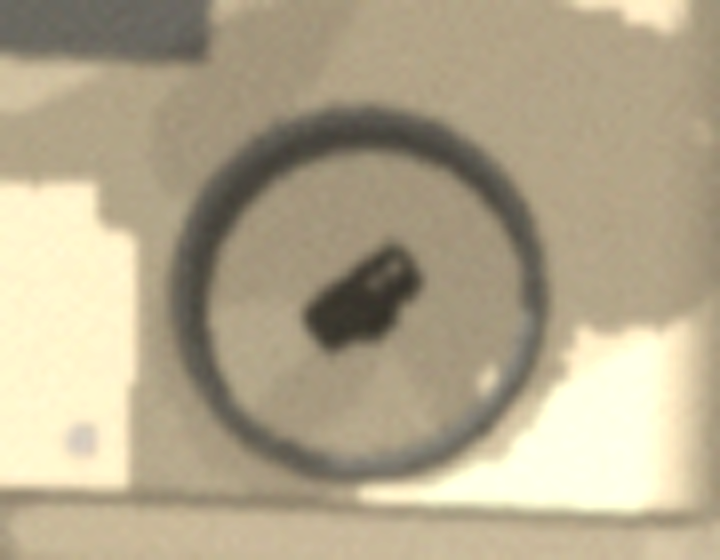

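View pics/k_w.png

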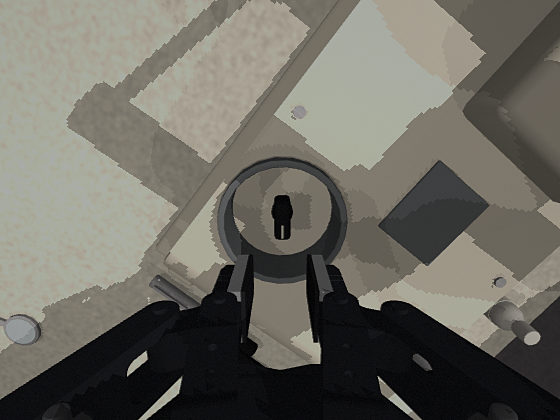

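```bash
python3 - <<'E'
import cv2,numpy as np
from h import *
def g(f,r): 
    a=cv2.cvtColor(cv2.imread(f),cv2.COLOR_BGR2GRAY)[r].astype(np.float32); return cv2.Laplacian(cv2.GaussianBlur(a,(0,0),1.2),cv2.CV_32F)
for n,r in(("scene",np.s_[185:235,310:350]),("scene",np.s_[155:205,258:312]),("top",np.s_[150:190,255:315])):
    a,b=g(f"pics/e_{n}.png",r),g(f"pics/k_{n}.png",r); print(n,cv2.phaseCorrelate(a,b,cv2.createHanningWindow(a.shape[::-1],cv2.CV_32F)))
p=np.array([.66,-.01,.16]);print(proj("scene",p+LY*.001)-proj("scene",p),proj("top",p+LY*.001)-proj("top",p))
print(ray("top",(215+360/8,205+290/8),.092))
E
```

```text
scene ((0.009162263321922381, -0.09869314259113438), 1.1013710503578187)
scene ((-0.07965374586939333, 0.10115330538895506), 0.9711287095811632)
top ((-0.0577826880301231, -0.07487569966789209), 1.0256287999947866)
[ 0.30725186 -0.30606983] [-0.54382649 -0.01872687]
[0.52345555 0.01030338 0.092     ]
```

```bash
python3 - <<'E'
from cell import bot
print(bot.read_ft_force().round(1)); bot.close_job(); print(bot.read_clock())
E
```

```text
[-0.6 -0.1  0.3]
the job is handed in; nothing more can be done
the job is handed in; nothing more can be done
```

I drew the stage back by its joystick to the stop and locked it. I turned the knob clockwise about 3.8 rad, felt the bite at about 3.3–3.4 rad, and handed the job in just after 28.8 s.

**Stop:** The stage gave no further travel at 9 N or 16 N. Comparing pictures from before and after the tightening, it had moved less than about 0.2 mm.

**Tightness:** At the end, turning slowly, the wrist moment read 0.37–0.39 N m and the effort of the last joint 0.38–0.40 N m. Both are within 0.3–0.45.

**Misleading readings:** After the faster steps the torque readings had the wrong sign or were too small, about -0.17 and +0.09 N m. I therefore judged tightness only from the slow turns. The highest torque I read was 0.40 N m, but the torque during the faster steps was not measured.

**Well and small things:** No push sign of the well wall showed while the fingers were in it; sideways forces on the tool stayed under about 8 N. The small things appear in their original places. The networks' boxes for the tip jar and the trial lens disagreed in the last top picture: the jar is half hidden by the lamp there, and the lens was missed. Both were found in place in the scene picture, and the lens is also visible in the top picture.

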